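# Start the incubation on the heated microplate shaker

## Task

The sample plate is already in the shaker, so start its incubation with your fingertips: gently push the open lid down until it is fully shut, then switch the shaker on by pressing the rear half of the rocker at the left of its front panel right down, then press the middle one of the three small square preset keys fully in and let it go, and last press the large round start key fully in and let it go. Only push and press: do not slam the lid or raise it further, press no key before the shaker is switched on, and never the other two preset keys. Leave the plate and the other things on the bench where they stand, and finish with your hand clear.

Things in the scene. Friction and masses are not known exactly. Their poses are not given: they have to be found in the camera images.
- shaker: Heated microplate shaker, white, fixed to the bench: 300 mm deep (its x), 240 mm wide (its y), 137 mm high with the lid shut. Origin at the centre of its underside; -x is its front and faces the robot, +y its left side as the robot sees it, z up. Its front is a sloping control panel; behind that the plate stands on a platform, under a lid hinged at the back.
- panel: The shaker's sloping grey control panel, 98 x 240 mm. Origin at the centre of its face; x points up the slope (away from the robot), y to the left, z square out of the face. It leans 0.24 rad (14 deg) down to the front: 72 mm high at the front edge, 95 mm at the rear. Left to right: black rocker, three small square keys under a dark display, large round key.
- lid (a joint): Angle of the lid, rad: 0 = fully shut, grows as it opens; starts half open (0.45 to 0.75). Its friction hinge keeps the lid at any angle, without latch or spring; pushing near the front edge takes about 2 to 4 N, and it meets a firm stop when shut.
- lid_edge (a point): Middle of the front (free) edge of the lid, on its upper face; moves with the lid. The lid is a white hood with a clear window, 226 mm wide, 190 mm from hinge to front edge; its flat upper face carries pushes anywhere.
- lid_hinge (a point): Middle of the lid's hinge axis at the back of the shaker, at x = 140 mm, 99 mm high in the shaker's frame; the axis runs along the shaker's y. Shut, the lid's upper face is 38 mm above this axis and its front edge 187 mm in front of it.
- rocker (a joint): Angle of the mains rocker, rad: 0 = off (start), 0.28 = fully on, where it stays by itself. Takes about 2 N at its rear end.
- rocker_rear (a point): Black mains rocker at the panel's left end, 34 mm long up the slope, 24 mm wide: two facets in a shallow V. This point: on the rear facet (farther from the robot), 12.5 mm from the pivot, mid-width, moving with it. Off, this facet stands proud, its end 12.5 mm above the panel; on, it lies parallel to the panel, 8 mm above it. Press near its rear end.
- preset_left (a joint): Travel of the left small square preset key, m: 0 = out, 0.004 = fully in; springs back. Not to be pressed.
- preset_middle (a joint): Travel of the middle small square preset key, m: 0 = out, 0.004 = fully in; springs back, about 4.5 N fully in. To be pressed.
- preset_right (a joint): Travel of the right small square preset key, m: 0 = out, 0.004 = fully in; springs back. Not to be pressed.
- start (a joint): Travel of the large round start key, m: 0 = out, 0.004 = fully in; springs back, about 4.5 N fully in.
- preset_left_top (a point): Centre of the top of the left (+y) preset key: 16 mm square, white, standing 8 mm out of the panel.
- preset_middle_top (a point): Centre of the top of the middle preset key, like the left one; the three are 36 mm apart in a row across the panel. It moves square to the panel; fingers pointing straight down can press it too.
- preset_right_top (a point): Centre of the top of the right (-y) preset key, like the others.
- start_top (a point): Centre of the top of the start key: round, 28 mm across, white, standing 8 mm out of the panel, at the panel's right (-y) end. It moves square to the panel; fingers pointing straight down can press it too.
- plate: 96-well sample plate, white, 128 x 86 x 14 mm, loose on the platform under the lid (origin at the centre of its underside). Leave it.
- tube_rack: Grey metal rack, 210 mm (its x) by 100 mm, with yellow-capped tubes to 104 mm high, left of the shaker. Leave it.
- tip_box: Grey box of pipette tips, 120 x 80 x 70 mm, right of the shaker or beyond the rack. Leave it.
- reagent_bottle: Amber bottle with a white cap, 46 mm across, 85 mm high, by the shaker's front right corner. Leave it.
- cap_a: Loose yellow tube cap, 18 mm across, 22 mm high, in front of the shaker. Leave it.
- cap_b: Another such cap in front of the shaker. Leave it.
- pipette: Grey pipette lying on the bench, 258 mm long, 32 mm thick, right of the shaker. Leave it.
- kit_box: White reagent kit box with a blue band, 120 x 75 x 85 mm, beyond the rack or right of the shaker. Leave it.

How it is judged:
By the outcome, as a careful person would: the job done as asked, in the order asked, and still so for the second after the job is handed in, with the robot touching nothing.
It also fails if it takes over 54 s, if anything falls off the work surface, if the arm or the gripper's body presses on something with over 40 N, if the wrist force passes 120 N, or if a joint passes its speed limit or range.

## Robot

A 6-joint arm with a two-finger parallel gripper is mounted at the origin on the work surface. World frame = base frame: x ahead of the robot, y to its left, z up, the work surface at z = 0. Lengths are in mm, angles in degrees, forces in N, time in s.
With the tool pointing down it reaches from about 325 to 775 mm from the base axis. Payload 9.3 kg.
Tool frame: the origin (TCP) lies at the very end of the fingers, on their centre line; the grasp point (between the pads) lies 19 mm behind it; z points along the fingers, y is the line along which they close (so a half turn about z gives the same grasp; the last joint's range is limited). The gripper opens to 85 mm and grips with 20 to 120 N. Pads are 22 mm wide; open, the fingers measure 114 mm over their backs; the gripper's body (76 mm by 85 mm) begins 54 mm behind the grasp point. The pads swing forward as they close: fully open they stand 13 mm farther back than shut.
Start: joints at [-78.014, 14.817, 1.232, 76.415, 0, 81.257], TCP at [194.67, -514.393, 231.279] pointing down, gripper open.
Joint ranges: [-174.27, 174.27], [-52.1, 104.24], [-59.71, 78.15], [-110.17, 111.67], [-87.03, 83.33], [-180, 180]. Speed limits (degrees/s): [127.2, 127.2, 159.86, 180, 180, 180].

## Interface

Orientations are given as a 3x3 rotation matrix whose columns are the frame's x, y, z axes.
In Python, from plant import r gives the robot as it stands. The module is installed in compiled form; this text tells all that it offers.
- The arm moves only by the tool move_arm, never from a script. Its argument "steps" is a list of rows, each an object with "hand": the opening, from 0 (shut) to 1 (fully open); "travel": the shift along the tool's x, y, z scaled (see below), a list of three; "rot": the turn, a rotation vector about the tool's x, y, z scaled (see below), a list of three. In form: [{"hand": hand, "travel": [dx, dy, dz], "rot": [ax, ay, az]}, ...]. A call has 1 to 20 rows; each row shifts and turns the commanded pose from where the row before left it, along the tool's axes as they then stand; what a row does not reach is not made up. The controller multiplies each number of a shift by 0.02 m and each number of a turn by 5 degrees. A row lasts 1/12 s, in which the tool goes at most 41.7 mm and 7.16 degrees, less where a joint would pass 70% of its speed; a pose out of reach is approached as far as the arm can. A call with a number of a shift or a turn outside -1 to 1 is refused whole. A call with a gripper value outside its range is refused whole. The fingers move at their own pace and stop on an object; "newtons" is the grip in N (left out, the last holds). Time passes only in rows, so rows that do not move let the fingers close. It gives the time, the measured TCP pose, the force, the opening and the grip force at its end, in the units of the state.
- r.read_state(): the state, without advancing time (a new reading comes with each control period).
- r.get_image(name): name is "scene" or "top" or "wrist"; returns the picture (384x512x3 uint8, red, green, blue); there is no depth.
- r.camera_info(name): a dict with "fx", "fy", "cx", "cy" (pixels), "D" ([k1, k2, p1, p2, k3] as OpenCV has them; the pictures are not rectified), "extrinsics" (4x4, takes a point from world to camera coordinates); the wrist camera has in their place "T_tool_cam" (4x4, takes a point from camera to tool coordinates, whose origin is the TCP and whose axes are the flange's). Camera axes: x right, y up, looking along -z (the intrinsics and any distortion apply to the point x, -y, -z); pixel columns grow to the right and rows downward; lengths in mm; the calibration is good to about 2 mm. A picture is of the moment at which its call begins: read the wrist's pose just before it. camera_info takes no time and is no camera call.
- r.sign_off(): hands the job in; it is judged then, once.
Trained networks look in the newest picture that a camera, given by its name, has taken for a name from the list of things; names that differ only in an ending like _2 or _b are one class to them, and where a whole thing is asked for, a point or a joint stands for the part that bears it (a point fixed in the world has none). Each returns a list of dicts, best first, with "p" (0 to 1); they miss things now and then, are a little off and sometimes report something else, mostly with a low value. They report only what shows in the picture. A call takes as long as a camera call.
- r.spot_in(camera, label): "xy" ([column, row] in pixels, amid what is visible of it).
The state is a dict: "t": time; "joint_positions": joint angles; "joint_vel": joint speeds; "joint_efforts": joint torques, N m; "ee_pos": TCP position; "ee_rot": TCP orientation; "force": force on the tool from outside, world axes, zero at the start; "moment": the same for the moment, N m; "gripper_width": opening from 0.0 (shut) to 1.0 (fully open); "finger_force": force on a finger pad.
Only numpy, scipy, OpenCV 4.12 (cv2) and the standard library are available. Lean on these libraries where they do the work, as an engineer would, in place of code of your own. Each camera call takes 0.05 s, during which the arm holds its last target. There are 200 camera calls.

## Working session

There is one attempt and no reset: what is moved stays moved. The work goes in short steps, Python scripts to look and compute and a tool call to move; the robot and the scene stay as the last step left them, time stands still between calls to the robot, and variables do not carry over. Pictures are saved under pics/ and viewed, at most 10 in all, crops included, and the job is handed in when it is done.

Besides the shell and the picture viewer there is one more tool, called after ">>>" by a JSON object that holds its "method" and its "body". move_arm: Moves the arm, as the interface text tells. Shifts and turns lie within -1 to 1; 1 stands for 0.02 m of shift or 5 degrees of turn. Its arguments: {"type":"object","properties":{"steps":{"type":"array","items":{"type":"object","properties":{"hand":{"type":"number"},"travel":{"type":"array","items":{"type":"number","minimum":-1,"maximum":1}},"rot":{"type":"array","items":{"type":"number","minimum":-1,"maximum":1}}}}},"newtons":{"type":"number"}},"required":["steps"]}

```bash
mkdir -p pics
cat > h.py <<'E'
import numpy as np, cv2
from plant import r
def cam(n):
    c=r.camera_info(n); K=np.array([[c['fx'],0,c['cx']],[0,c['fy'],c['cy']],[0,0,1.]]); return c,K,np.array(c['D'],float)
F=np.diag([1.,-1,-1])
def ext(n):
    c,K,D=cam(n)
    if n=='wrist':
        s=r.read_state(); T=np.eye(4); T[:3,:3]=np.array(s['ee_rot']); T[:3,3]=s['ee_pos']
        E=np.linalg.inv(T@np.array(c['T_tool_cam']))
    else: E=np.array(c['extrinsics'])
    return E,K,D
def proj(P,E,K,D):
    P=np.atleast_2d(P).astype(float); R=F@E[:3,:3]; t=F@E[:3,3]
    return cv2.projectPoints(P.reshape(-1,1,3),cv2.Rodrigues(R)[0],t,K,D)[0].reshape(-1,2)
def ray(px,E,K,D):
    u=cv2.undistortPoints(np.array(px,float).reshape(1,1,2),K,D).ravel(); R=E[:3,:3]
    d=R.T@(F@np.array([u[0],u[1],1.])); o=-R.T@E[:3,3]; return o,d/np.linalg.norm(d)
def atz(px,z,E,K,D):
    o,d=ray(px,E,K,D); return o+d*(z-o[2])/d[2]
def save(n,f):
    im=r.get_image(n); cv2.imwrite('pics/'+f,im[:,:,::-1]); return im
E
python3 - <<'E'
from h import *
for n in ['scene','top']:
    save(n,n+'1.png'); e,K,D=ext(n); print(n,'cam at',-e[:3,:3].T@e[:3,3], K[0,0],D)
    for l in ['shaker','panel','rocker_rear','preset_left_top','preset_middle_top','preset_right_top','start_top','lid_edge','plate']:
        print(l,[(np.round(q['xy'],1).tolist(),round(q['p'],2)) for q in r.spot_in(n,l)[:4]])
a=[cv2.imread(f'pics/{n}1.png') for n in ['scene','top']]
print(r.read_state()); print(r.camera_info('wrist')['T_tool_cam'])
E
```

```text
scene cam at [610.20816848 777.765702   795.91568111] 383.28319858165963 [-0.04172097  0.          0.          0.          0.        ]
shaker [([240.7, 202.4], 0.71)]
panel [([288.3, 202.4], 0.87)]
rocker_rear [([285.1, 222.1], 0.49)]
preset_left_top [([219.4, 179.8], 0.7), ([293.8, 210.6], 0.5), ([289.6, 160.1], 0.5)]
preset_middle_top [([291.4, 179.2], 0.38)]
preset_right_top []
start_top [([289.8, 177.4], 0.46), ([319.2, 206.9], 0.29)]
lid_edge [([219.6, 179.6], 0.68), ([282.6, 148.9], 0.54)]
plate [([317.6, 208.2], 0.52)]
top cam at [ 404.33166911  100.37133253 1006.98851246] 346.5289314015389 [-0.06408469  0.          0.          0.          0.        ]
shaker [([247.4, 179.4], 0.94), ([247.4, 154.5], 0.47)]
panel [([243.1, 221.0], 0.84)]
rocker_rear [([211.4, 216.5], 0.7)]
preset_left_top []
preset_middle_top []
preset_right_top []
start_top [([277.5, 222.9], 0.62)]
lid_edge [([246.6, 156.7], 0.93)]
plate []
{'t': 1.0, 'joint_positions': array([-7.80162500e+01,  1.48168900e+01,  1.23040355e+00,  7.64165685e+01,
       -7.73370349e-04,  8.12568678e+01]), 'joint_vel': array([ 0.0
[... 215 characters left out ...]
), 'ee_pos': array([ 194.64137276, -514.38253832,  231.26680043]), 'ee_rot': array([[ 9.35278084e-01,  3.53913698e-01, -2.42745316e-05],
       [ 3.53913699e-01, -9.35278082e-01,  4.93543129e-05],
       [-5.23627002e-06, -5.47510964e-05, -9.99999998e-01]]), 'force': array([-0.23330518,  0.04146758, -0.53383345]), 'moment': array([ 0.01095424,  0.05657481, -0.01608367]), 'finger_force': 0.0, 'gripper_width': 0.9983846809129837}
[[ 5.50383607e-04  9.60528958e-01  2.78179472e-01  7.09948300e+01]
 [ 9.99999808e-01 -4.49282009e-04 -4.27188680e-04 -7.93664794e-01]
 [-2.85346066e-04  2.78179653e-01 -9.60529020e-01 -1.41534425e+02]
 [ 0.00000000e+00  0.00000000e+00  0.00000000e+00  1.00000000e+00]]
```

View pics/scene1.png

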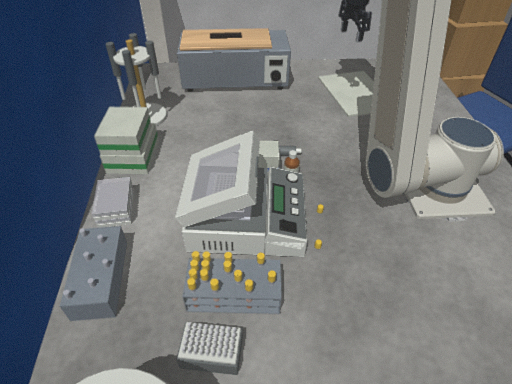

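View pics/top1.png

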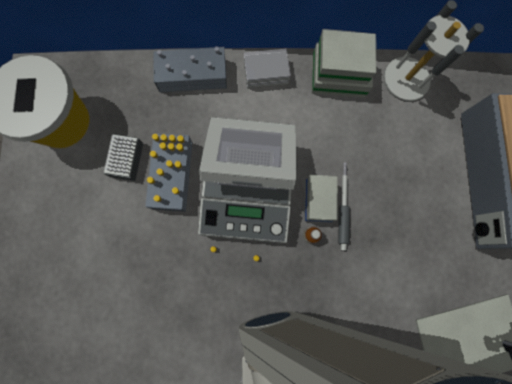

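The scene shows the shaker with its lid half open and caps in front of it. In the top view the rocker is at (211,217), the keys at (230,227), (243,228) and (257,229), and the round key at (277,229). The network's start_top row of 223 looks slightly off. I'll get a coarse pose now, then look from close by.

Run:
```python
from h import *
T=ext('top')
for n,p,z in [('rocker',(211,217),90),('kl',(230,227),90),('km',(243.5,228),90),('kr',(257,229),90),('start',(277,229.5),90),('panelFL',(200,233.5),72),('panelFR',(289,241),72),('capa',(213,249),22),('capb',(257,258),22),('bottle',(316,235),85)]:
    print(n,atz(p,z,*T).round(1))
im=cv2.imread('pics/top1.png')[100:270,180:340]
cv2.imwrite('pics/top1c.png',cv2.resize(im,None,fx=3.5,fy=3.5,interpolation=cv2.INTER_CUBIC))
```

```text
rocker [490.4 191.4  90. ]
kl [463.2 141.3  90. ]
km [460.  105.8  90. ]
kr [456.7  70.2  90. ]
start [454.4  17.3  90. ]
panelFL [448.2 222.7  72. ]
panelFR [424.  -15.8  72. ]
capa [406.6 192.6  22. ]
capb [379.4  69.5  22. ]
bottle [438.1 -87.   85. ]
```

View pics/top1c.png

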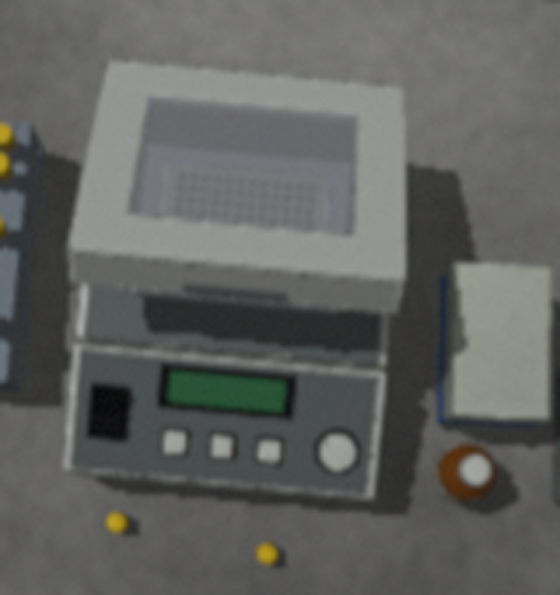

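The crop confirms the layout: rocker at the left, three keys below the display, round key at the right. Yaw is about -5.5°, the panel centre is near (470,105), and the bottle and caps are clear of it. Next I move the wrist camera over the panel with the fingers shut.

>>> {"method": "move_arm", "body": {"steps": [{"hand":0,"travel":[0,0,-0.7],"rot":[0,0,0.87]},{"hand":0,"travel":[0,0,-0.7],"rot":[0,0,0.87]},{"hand":0,"travel":[0,0,-0.7],"rot":[0,0,0.87]},{"hand":0,"travel":[0,0,-0.7],"rot":[0,0,0.87]},{"hand":0,"travel":[0,0,-0.7],"rot":[0,0,0.87]},{"hand":0,"travel":[0,0,0],"rot":[0,0,0.87]},{"hand":0,"travel":[0.34,-1,0]},{"hand":0,"travel":[0.34,-1,0]},{"hand":0,"travel":[0.34,-1,0]},{"hand":0,"travel":[0.34,-1,0]},{"hand":0,"travel":[0.34,-1,0]},{"hand":0,"travel":[0.34,-1,0]},{"hand":0,"travel":[0.34,-1,0]},{"hand":0,"travel":[0.34,-1,0]},{"hand":0,"travel":[0.34,-1,0]},{"hand":0,"travel":[0.34,-1,0]},{"hand":0,"travel":[0.34,-1,0]},{"hand":0,"travel":[0.34,-1,0]},{"hand":0,"travel":[0.34,-1,0]},{"hand":0,"travel":[0.34,-1,0]}]}}

```text
invalid input at $.steps[6]: expected keys hand, travel, rot
```

>>> {"method": "move_arm", "body": {"steps": [{"hand":0,"travel":[0.34,-1,0]},{"hand":0,"travel":[0.34,-1,0]},{"hand":0,"travel":[0.34,-1,0]},{"hand":0,"travel":[0.34,-1,0]},{"hand":0,"travel":[0.34,-1,0]},{"hand":0,"travel":[0.34,-1,0]},{"hand":0,"travel":[0.34,-1,0]},{"hand":0,"travel":[0.34,-1,0]},{"hand":0,"travel":[0.34,-1,0]},{"hand":0,"travel":[0.34,-1,0]},{"hand":0,"travel":[0.34,-1,0]},{"hand":0,"travel":[0.34,-1,0]},{"hand":0,"travel":[0.34,-1,0]},{"hand":0,"travel":[0.34,-1,0]},{"hand":0,"travel":[0.34,-1,0]},{"hand":0,"travel":[0.34,-1,0]},{"hand":0,"travel":[0.34,-1,0]},{"hand":0,"travel":[0.34,-1,0]},{"hand":0,"travel":[0,0,0]}]}}

```text
invalid input at $.steps[0]: expected keys hand, travel, rot
```

Run:
```python
from h import *
W=ext('wrist'); save('wrist','w1.png'); save('top','top2.png'); s=r.read_state(); print(s['t'],s['ee_pos'],s['ee_rot'][:,0],s['force'],s['gripper_width']); np.savez('w1.npz',E=W[0],K=W[1],D=W[2])
for l in ['panel','rocker_rear','preset_left_top','preset_middle_top','preset_right_top','start_top','lid_edge']:
    print(l,[(np.round(q['xy'],1).tolist(),round(q['p'],2)) for q in r.spot_in('wrist',l)[:4]])
```

```text
1.1 [ 194.66699468 -514.39150439  231.26206144] [ 9.35255216e-01  3.53974123e-01 -5.04384250e-06] [ 0.1033268  -0.56125624 -0.55343619] 1.0023265181747687
panel []
rocker_rear []
preset_left_top []
preset_middle_top []
preset_right_top []
start_top []
lid_edge []
```

View pics/w1.png

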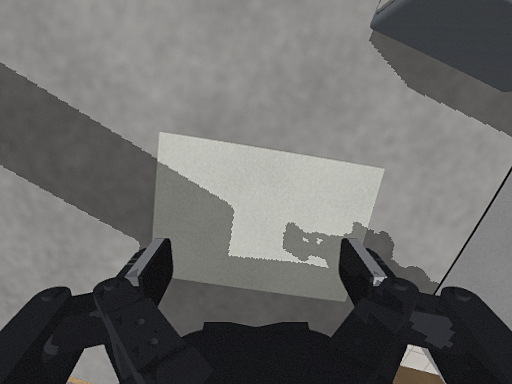

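The moves were refused because each row needs "rot". The picture is just the start view, with open fingers over the bench mat. I'll send the moves again.

>>> {"method": "move_arm", "body": {"steps": [{"hand":0,"travel":[0,0,-0.7],"rot":[0,0,0.87]},{"hand":0,"travel":[0,0,-0.7],"rot":[0,0,0.87]},{"hand":0,"travel":[0,0,-0.7],"rot":[0,0,0.87]},{"hand":0,"travel":[0,0,-0.7],"rot":[0,0,0.87]},{"hand":0,"travel":[0,0,-0.7],"rot":[0,0,0.87]},{"hand":0,"travel":[0,0,0],"rot":[0,0,0.87]},{"hand":0,"travel":[0.34,-1,0],"rot":[0,0,0]},{"hand":0,"travel":[0.34,-1,0],"rot":[0,0,0]},{"hand":0,"travel":[0.34,-1,0],"rot":[0,0,0]},{"hand":0,"travel":[0.34,-1,0],"rot":[0,0,0]},{"hand":0,"travel":[0.34,-1,0],"rot":[0,0,0]},{"hand":0,"travel":[0.34,-1,0],"rot":[0,0,0]},{"hand":0,"travel":[0.34,-1,0],"rot":[0,0,0]},{"hand":0,"travel":[0.34,-1,0],"rot":[0,0,0]},{"hand":0,"travel":[0.34,-1,0],"rot":[0,0,0]},{"hand":0,"travel":[0.34,-1,0],"rot":[0,0,0]},{"hand":0,"travel":[0.34,-1,0],"rot":[0,0,0]},{"hand":0,"travel":[0.34,-1,0],"rot":[0,0,0]},{"hand":0,"travel":[0.34,-1,0],"rot":[0,0,0]},{"hand":0,"travel":[0.34,-1,0],"rot":[0,0,0]}]}}

```text
t: 3.12
ee_pos: [315.9, -243.5, 301.4]
ee_rot: [[0.996, -0.094, 0.0], [-0.094, -0.996, -0.0], [0.0, 0.0, -1.0]]
force: [-0.4, -0.1, 0.7]
gripper_width: 0.0
finger_force: 0.0
```

>>> {"method": "move_arm", "body": {"steps": [{"hand":0,"travel":[0.34,-1,0],"rot":[0,0,0]},{"hand":0,"travel":[0.34,-1,0],"rot":[0,0,0]},{"hand":0,"travel":[0.34,-1,0],"rot":[0,0,0]},{"hand":0,"travel":[0.34,-1,0],"rot":[0,0,0]},{"hand":0,"travel":[0.34,-1,0],"rot":[0,0,0]},{"hand":0,"travel":[0.34,-1,0],"rot":[0,0,0]},{"hand":0,"travel":[0.34,-1,0],"rot":[0,0,0]},{"hand":0,"travel":[0.34,-1,0],"rot":[0,0,0]},{"hand":0,"travel":[0.34,-1,0],"rot":[0,0,0]},{"hand":0,"travel":[0.34,-1,0],"rot":[0,0,0]},{"hand":0,"travel":[0.34,-1,0],"rot":[0,0,0]},{"hand":0,"travel":[0.34,-1,0],"rot":[0,0,0]},{"hand":0,"travel":[0.34,-1,0],"rot":[0,0,0]},{"hand":0,"travel":[0.34,-1,0],"rot":[0,0,0]},{"hand":0,"travel":[0.34,-1,0],"rot":[0,0,0]},{"hand":0,"travel":[0.34,-1,0],"rot":[0,0,0]},{"hand":0,"travel":[0.34,-1,0],"rot":[0,0,0]},{"hand":0,"travel":[0.34,-1,0],"rot":[0,0,0]},{"hand":0,"travel":[0,0,0],"rot":[0,0,0]}]}}

```text
t: 4.7
ee_pos: [469.2, 68.7, 301.6]
ee_rot: [[0.999, -0.049, 0.001], [-0.049, -0.998, 0.028], [-0.0, -0.028, -1.0]]
force: [0.3, -0.3, -0.8]
gripper_width: -0.003
finger_force: 0.0
```

Run:
```python
from h import *
W=ext('wrist'); save('wrist','w2.png'); s=r.read_state(); print(s['t'],s['ee_pos'],s['ee_rot'][:,0],s['force'],s['gripper_width']); np.savez('w2.npz',E=W[0],K=W[1],D=W[2]); print(W[1])
for l in ['panel','rocker_rear','preset_left_top','preset_middle_top','start_top','lid_edge']:
    print(l,[(np.round(q['xy'],1).tolist(),round(q['p'],2)) for q in r.spot_in('wrist',l)[:4]])
```

```text
4.75 [468.52369103  68.06089175 301.61620552] [ 9.98768950e-01 -4.95996551e-02 -6.77786867e-04] [-1.01773987 -0.4350008  -0.08432718] 0.00048804549662378836
[[284.04056478   0.         255.47353117]
 [  0.         284.04056478 191.83828637]
 [  0.           0.           1.        ]]
panel [([234.5, 158.8], 0.75), ([162.3, 152.4], 0.71)]
rocker_rear [([229.5, 44.3], 0.66), ([163.8, 152.6], 0.59)]
preset_left_top [([162.0, 155.8], 0.68), ([206.7, 169.4], 0.64)]
preset_middle_top [([258.2, 176.5], 0.72), ([233.4, 171.6], 0.53)]
start_top [([299.0, 170.8], 0.77), ([259.0, 174.3], 0.67)]
lid_edge [([228.5, 46.4], 0.92), ([437.1, 144.2], 0.47)]
```

View pics/w2.png

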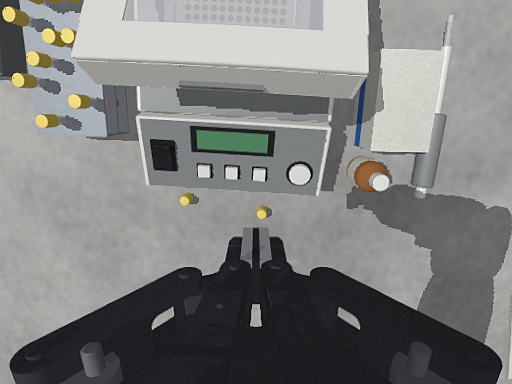

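The wrist view shows the panel well: rocker (163,155), keys (204,171), (231,173) and (259,174), round key (300,174), and lid upper front edge from (77,62) to (365,75). The arm stopped short with a slight tilt, so I'll check the joints and fit the shaker pose.

```bash
cat > fit.py <<'E'
from h import *
from scipy.optimize import least_squares
g=np.load('w2.npz'); W=(g['E'],g['K'],g['D']); T=ext('top')
im=cv2.imread('pics/w2.png',0); roi=im[155:190,190:320]
n,l,st,c=cv2.connectedComponentsWithStats((roi>190).astype('uint8'))
blobs=sorted([(*(c[i]+[190,155]).round(1),int(st[i][4])) for i in range(1,n) if 60<st[i][4]<900 and st[i][2]<40]); print(blobs)
a=.24; U=np.array([np.cos(a),0,np.sin(a)]); N=np.array([-np.sin(a),0,np.cos(a)]); C=np.array([-150+49*np.cos(a),0,83.5])
def pan(u,y,h): return C+U*u+np.array([0,y,0])+N*h
def lid(th,y,d=0,h=38): # d from front edge back
    f=187-d; return np.array([140-(f*np.cos(th)-h*np.sin(th)),y,99+f*np.sin(th)+h*np.cos(th)])
def pts(p):
    x,y,w,uk,yk,us,ys,ur,yr,th=p[:10]
    L=[pan(ur,yr,7),pan(uk,yk+36,8),pan(uk,yk,8),pan(uk,yk-36,8),pan(us,ys,8),pan(-49,120,0),pan(-49,-120,0),pan(49,120,0),pan(49,-120,0),lid(th,113),lid(th,-113)]
    R=np.array([[np.cos(w),-np.sin(w),0],[np.sin(w),np.cos(w),0],[0,0,1]]); return np.array(L)@R.T+[x,y,0]
oW=np.array([(163.5,155),(204,171),(231.5,172.5),(259,174),(299.5,174),(147,184),(318,195),(140,114.5),(331,126),(77,62),(366,75)])
oT=np.array([(211.1,217.7),(230,226.6),(243.4,227.7),(256.9,228.9),(276.6,229.1),(199.1,233.7),(286.6,241.7),(201.1,198.9),(289.7,206.6),(200.3,170.3),(295.4,179.4)])
def res(p):
    P=pts(p); return np.r_[(proj(P,*W)-oW).ravel(),1.3*(proj(P,*T)-oT).ravel(),(np.array(p[5])-p[3])*.02]
if __name__=='__main__':
    s=least_squares(res,[585,90,-.1,-20,0,-20,-85,0,90,.6],loss='soft_l1',x_scale=[10,10,.05]+[10]*6+[.1])
    p=s.x; print('fit',p.round(3)); k=res(p); print(k[:22].reshape(-1,2).round(1).tolist()); print((k[22:44]/1.3).reshape(-1,2).round(1).tolist())
    print(pts(p).round(1)); np.save('p.npy',p)
    print(r.read_state()['joint_positions'],r.read_state()['joint_vel'],r.read_state()['ee_rot'],r.read_state()['ee_pos'])
E
python3 fit.py
```

```text
[(np.float64(203.0), np.float64(171.1), 118), (np.float64(231.0), np.float64(173.0), 121), (np.float64(258.6), np.float64(174.9), 128), (np.float64(299.2), np.float64(174.6), 310)]
fit [ 5.8519e+02  9.3064e+01 -1.0200e-01 -1.8936e+01  7.8700e-01 -1.5310e+01
 -8.6492e+01 -1.7200e-01  8.7675e+01  4.4400e-01]
[[-0.0, 0.5], [-0.2, 0.5], [0.1, 0.6], [0.6, 0.8], [0.3, 0.6], [-1.0, 1.2], [2.8, 0.6], [-5.4, -0.3], [2.8, -0.9], [-2.1, -0.3], [2.5, 0.9]]
[[0.1, -0.7], [-0.3, -0.9], [-0.1, -0.9], [-0.1, -0.9], [-0.4, -0.8], [-1.0, -0.2], [0.6, -0.6], [-0.3, -1.6], [1.0, -1.6], [-1.1, 1.9], [0.0, 1.2]]
[[490.5 190.9  90.3]
 [466.9 142.2  86.8]
 [463.2 106.4  86.8]
 [459.5  70.6  86.8]
 [457.8  19.2  87.6]
 [448.2 227.8  71.9]
 [423.7 -11.   71.9]
 [542.9 218.   95.1]
 [518.4 -20.7  95.1]
 [584.2 206.8 213.6]
 [561.1 -18.1 213.6]]
[ -2.92926481   6.32180903   0.63823766  84.31146741   1.54364893
 179.94577917] [ 0.27064492  0.02470394  0.11494774 -0.15191025 -0.05837889  0.0815429 ] [[ 9.98741275e-01 -5.01370532e-02  1.46308443e-03]
 [-5.01582711e-02 -9.98378985e-01  2.68988755e-02]
 [ 1.12082392e-04 -2.69384030e-02 -9.99637089e-01]] [467.75169214  67.72372737 302.06113769]
```

Joint 6 hit its limit, so I'll turn the tool half a turn (yaw ≈174°), which keeps the camera on the robot's side. The fit agrees: keys 36 mm apart, key tops at z≈87, yaw -5.8°, lid at about 0.44 to 0.47 rad.

>>> {"method": "move_arm", "body": {"steps": [{"hand":0,"travel":[0,0,0],"rot":[0,0,-0.98]},{"hand":0,"travel":[0,0,0],"rot":[0,0,-0.98]},{"hand":0,"travel":[0,0,0],"rot":[0,0,-0.98]},{"hand":0,"travel":[0,0,0],"rot":[0,0,-0.98]},{"hand":0,"travel":[0,0,0],"rot":[0,0,-0.98]},{"hand":0,"travel":[0,0,0],"rot":[0,0,-0.98]},{"hand":0,"travel":[0,0,0],"rot":[0,0,-0.98]},{"hand":0,"travel":[0,0,0],"rot":[0,0,-0.98]},{"hand":0,"travel":[0,0,0],"rot":[0,0,-0.98]},{"hand":0,"travel":[0,0,0],"rot":[0,0,-0.98]},{"hand":0,"travel":[0,0,0],"rot":[0,0,-0.98]},{"hand":0,"travel":[0,0,0],"rot":[0,0,-0.98]},{"hand":0,"travel":[0,0,0],"rot":[0,0,-0.98]},{"hand":0,"travel":[0,0,0],"rot":[0,0,-0.98]},{"hand":0,"travel":[0,0,0],"rot":[0,0,-0.98]},{"hand":0,"travel":[0,0,0],"rot":[0,0,-0.98]},{"hand":0,"travel":[0,0,0],"rot":[0,0,-0.98]},{"hand":0,"travel":[0,0,0],"rot":[0,0,-0.98]},{"hand":0,"travel":[0,0,0],"rot":[0,0,-0.98]},{"hand":0,"travel":[0,0,0],"rot":[0,0,-0.98]}]}}

```text
t: 6.72
ee_pos: [467.8, 67.9, 302.0]
ee_rot: [[-0.094, 0.996, 0.001], [0.995, 0.094, 0.027], [0.027, 0.004, -1.0]]
force: [0.1, 0.3, -0.3]
gripper_width: -0.005
finger_force: 0.0
```

>>> {"method": "move_arm", "body": {"steps": [{"hand":0,"travel":[0,0,0],"rot":[0,0,-0.98]},{"hand":0,"travel":[0,0,0],"rot":[0,0,-0.98]},{"hand":0,"travel":[0,0,0],"rot":[0,0,-0.98]},{"hand":0,"travel":[0,0,0],"rot":[0,0,-0.98]},{"hand":0,"travel":[0,0,0],"rot":[0,0,-0.98]},{"hand":0,"travel":[0,0,0],"rot":[0,0,-0.98]},{"hand":0,"travel":[0,0,0],"rot":[0,0,-0.98]},{"hand":0,"travel":[0,0,0],"rot":[0,0,-0.98]},{"hand":0,"travel":[0,0,0],"rot":[0,0,-0.98]},{"hand":0,"travel":[0,0,0],"rot":[0,0,-0.98]},{"hand":0,"travel":[0,0,0],"rot":[0,0,-0.98]},{"hand":0,"travel":[0,0,0],"rot":[0,0,-0.98]},{"hand":0,"travel":[0,0,0],"rot":[0,0,-0.98]},{"hand":0,"travel":[0,0,0],"rot":[0,0,-0.98]},{"hand":0,"travel":[0,0,0],"rot":[0,0,-0.98]},{"hand":0,"travel":[0,0,0],"rot":[0,0,-0.98]},{"hand":0,"travel":[0,0,0],"rot":[0,0,0]},{"hand":0,"travel":[0,0,0],"rot":[0,0,0]}]}}

```text
t: 8.22
ee_pos: [467.8, 68.0, 302.0]
ee_rot: [[-0.993, 0.115, 0.001], [0.115, 0.993, 0.027], [0.002, 0.027, -1.0]]
force: [0.4, 0.2, 0.3]
gripper_width: -0.003
finger_force: 0.0
```

```bash
cat > go.py <<'E'
from h import *
from fit import pan,lid,U,N
from scipy.spatial.transform import Rotation as Ro
p=np.load('p.npy'); w=p[2]; S=Ro.from_euler('z',w).as_matrix()
def world(q): return S@q+[p[0],p[1],0]
def Rt(lean): # tool orientation, lean rad
    return S@Ro.from_euler('y',-lean).as_matrix()@np.array([[-1,0,0],[0,1,0],[0,0,-1.]])
def to(target,lean,s=None):
    s=s or r.read_state(); R=np.array(s['ee_rot']); q=np.array(s['ee_pos'])
    rv=Ro.from_matrix(R.T@Rt(lean)).as_rotvec(degrees=True)/5
    print('t',round(s['t'],2),'pos',q.round(1),'F',np.round(s['force'],1))
    print(' turn units',rv.round(2),' shift units now',(R.T@(target-q)/20).round(2),' after turn',(Rt(lean).T@(target-q)/20).round(2))
E
python3 - <<'E'
from go import *
print(r.read_state()['joint_positions'].round(1))
to(world(lid(.45,0,20))+[0,0,40],0)
for th in np.arange(.45,-.01,-.09): print(th.round(2),world(lid(th,0,20)).round(1))
E
```

```text
[(np.float64(203.0), np.float64(171.1), 118), (np.float64(231.0), np.float64(173.0), 121), (np.float64(258.6), np.float64(174.9), 128), (np.float64(299.2), np.float64(174.6), 310)]
[-2.9  6.3  0.6 84.3  1.5  3.7]
t 8.22 pos [467.8  68.  302. ] F [0.4 0.2 0.3]
 turn units [ 0.31 -0.02 -0.15]  shift units now [-6.    1.85  2.85]  after turn [-6.02  1.85  2.81]
0.45 [591.3  92.4 205.9]
0.36 [582.3  93.4 193.4]
0.27 [574.4  94.2 180.2]
0.18 [567.8  94.9 166.3]
0.09 [562.4  95.4 151.9]
-0.0 [558.3  95.8 137. ]
```

>>> {"method": "move_arm", "body": {"steps": [{"hand":0,"travel":[0,0,0],"rot":[0.31,-0.02,-0.15]},{"hand":0,"travel":[-1,0.31,0],"rot":[0,0,0]},{"hand":0,"travel":[-1,0.31,0],"rot":[0,0,0]},{"hand":0,"travel":[-1,0.31,0.2],"rot":[0,0,0]},{"hand":0,"travel":[-1,0.31,0.4],"rot":[0,0,0]},{"hand":0,"travel":[-1,0.31,0.6],"rot":[0,0,0]},{"hand":0,"travel":[-1,0.3,0.8],"rot":[0,0,0]},{"hand":0,"travel":[0,0,0.8],"rot":[0,0,0]},{"hand":0,"travel":[0,0,0.3],"rot":[0,0,0]},{"hand":0,"travel":[0,0,0],"rot":[0,0,0]},{"hand":0,"travel":[0,0,0],"rot":[0,0,0]}]}}

```text
t: 9.13
ee_pos: [590.6, 93.0, 240.5]
ee_rot: [[-0.995, 0.1, 0.0], [0.1, 0.995, -0.0], [-0.0, -0.0, -1.0]]
force: [0.1, -0.3, 0.1]
gripper_width: 0.0
finger_force: 0.0
```

Run:
```python
from go import *
to(world(lid(.45,0,20)),0)
a=save('wrist','w3.png'); b=save('scene','s3.png'); b=cv2.resize(b[110:290,150:350],None,fx=2.1,fy=2.1)
c=np.zeros((384,512+420,3),'uint8'); c[:,:512]=a; c[:378,512:]=b; cv2.imwrite('pics/j3.png',cv2.resize(c[:,:,::-1],(798,329)))
```

```text
[(np.float64(203.0), np.float64(171.1), 118), (np.float64(231.0), np.float64(173.0), 121), (np.float64(258.6), np.float64(174.9), 128), (np.float64(299.2), np.float64(174.6), 310)]
t 9.13 pos [590.6  93.  240.5] F [ 0.1 -0.3  0.1]
 turn units [-0.    0.    0.02]  shift units now [-0.04 -0.03  1.73]  after turn [-0.04 -0.03  1.73]
```

View pics/j3.png

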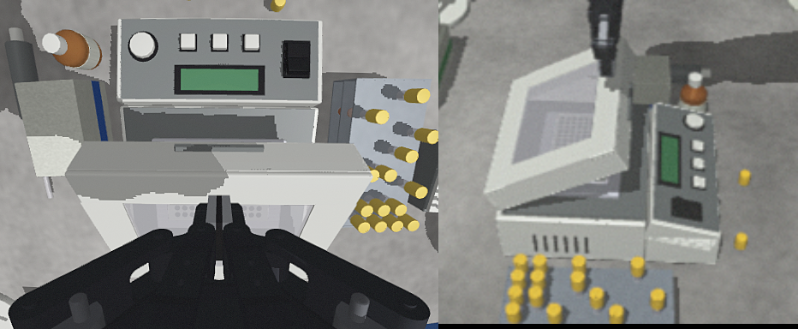

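The tip hovers over the lid's front frame, at about (220,200) in the wrist half. I'll lower it slowly to contact.

>>> {"method": "move_arm", "body": {"steps": [{"hand":0,"travel":[0,0,0.4],"rot":[0,0,0]},{"hand":0,"travel":[0,0,0.3],"rot":[0,0,0]},{"hand":0,"travel":[0,0,0.25],"rot":[0,0,0]},{"hand":0,"travel":[0,0,0.25],"rot":[0,0,0]},{"hand":0,"travel":[0,0,0.2],"rot":[0,0,0]},{"hand":0,"travel":[0,0,0.2],"rot":[0,0,0]}]}}

```text
t: 9.73
ee_pos: [591.0, 93.1, 207.7]
ee_rot: [[-0.995, 0.099, 0.0], [0.099, 0.995, -0.0], [-0.0, -0.0, -1.0]]
force: [-0.6, 1.1, 3.8]
gripper_width: -0.001
finger_force: 1.1
```

Contact at 3.8 N, at the expected height. Now I follow the arc slowly.

>>> {"method": "move_arm", "body": {"steps": [{"hand":0,"travel":[0.12,0,0.18],"rot":[0,0,0]},{"hand":0,"travel":[0.12,0,0.18],"rot":[0,0,0]},{"hand":0,"travel":[0.12,0,0.18],"rot":[0,0,0]},{"hand":0,"travel":[0.11,0,0.18],"rot":[0,0,0]},{"hand":0,"travel":[0.1,0,0.18],"rot":[0,0,0]},{"hand":0,"travel":[0.1,0,0.18],"rot":[0,0,0]},{"hand":0,"travel":[0.1,0,0.18],"rot":[0,0,0]},{"hand":0,"travel":[0.09,0,0.18],"rot":[0,0,0]},{"hand":0,"travel":[0.09,0,0.18],"rot":[0,0,0]},{"hand":0,"travel":[0.08,0,0.18],"rot":[0,0,0]},{"hand":0,"travel":[0.08,0,0.18],"rot":[0,0,0]},{"hand":0,"travel":[0.08,0,0.18],"rot":[0,0,0]}]}}

```text
t: 10.73
ee_pos: [567.2, 95.5, 164.3]
ee_rot: [[-0.995, 0.099, 0.0], [0.099, 0.995, -0.0], [-0.0, -0.0, -1.0]]
force: [-0.5, -0.4, 2.4]
gripper_width: -0.002
finger_force: 0.8
```

>>> {"method": "move_arm", "body": {"steps": [{"hand":0,"travel":[0.07,0,0.17],"rot":[0,0,0]},{"hand":0,"travel":[0.07,0,0.17],"rot":[0,0,0]},{"hand":0,"travel":[0.06,0,0.17],"rot":[0,0,0]},{"hand":0,"travel":[0.06,0,0.15],"rot":[0,0,0]},{"hand":0,"travel":[0.05,0,0.15],"rot":[0,0,0]}]}}

```text
t: 11.15
ee_pos: [561.3, 96.0, 148.2]
ee_rot: [[-0.995, 0.099, 0.0], [0.099, 0.995, -0.0], [-0.0, -0.0, -1.0]]
force: [0.5, 1.1, 1.1]
gripper_width: 0.002
finger_force: 0.6
```

>>> {"method": "move_arm", "body": {"steps": [{"hand":0,"travel":[0.03,0,0.1],"rot":[0,0,0]},{"hand":0,"travel":[0.03,0,0.1],"rot":[0,0,0]},{"hand":0,"travel":[0.03,0,0.1],"rot":[0,0,0]},{"hand":0,"travel":[0.02,0,0.08],"rot":[0,0,0]},{"hand":0,"travel":[0.02,0,0.07],"rot":[0,0,0]},{"hand":0,"travel":[0,0,0.05],"rot":[0,0,0]}]}}

```text
t: 11.65
ee_pos: [558.4, 96.3, 138.3]
ee_rot: [[-0.995, 0.099, -0.0], [0.099, 0.995, -0.0], [0.0, -0.0, -1.0]]
force: [-0.7, 0.1, 1.3]
gripper_width: -0.001
finger_force: 0.8
```

>>> {"method": "move_arm", "body": {"steps": [{"hand":0,"travel":[0,0,0.04],"rot":[0,0,0]}]}}

```text
t: 11.73
ee_pos: [558.2, 96.3, 137.5]
ee_rot: [[-0.995, 0.099, -0.001], [0.099, 0.995, -0.0], [0.001, -0.0, -1.0]]
force: [-1.1, 0.2, 2.1]
gripper_width: -0.002
finger_force: 0.8
```

>>> {"method": "move_arm", "body": {"steps": [{"hand":0,"travel":[0,0,0.04],"rot":[0,0,0]},{"hand":0,"travel":[0,0,0.03],"rot":[0,0,0]}]}}

```text
t: 11.9
ee_pos: [558.3, 96.3, 137.0]
ee_rot: [[-0.995, 0.099, 0.0], [0.099, 0.995, -0.0], [-0.0, -0.0, -1.0]]
force: [-5.7, -0.8, 14.6]
gripper_width: -0.0
finger_force: 7.3
```

>>> {"method": "move_arm", "body": {"steps": [{"hand":0,"travel":[0,0,0.04],"rot":[0,0,0]},{"hand":0,"travel":[0,0,0],"rot":[0,0,0]}]}}

```text
t: 12.07
ee_pos: [558.3, 96.4, 136.9]
ee_rot: [[-0.995, 0.099, 0.001], [0.099, 0.995, -0.0], [-0.001, -0.0, -1.0]]
force: [-7.2, -0.9, 15.1]
gripper_width: -0.002
finger_force: 7.7
```

The firm stop comes at z = 137.0, which matches the shut height exactly. I'll lift off and lean the tool square to the panel.

>>> {"method": "move_arm", "body": {"steps": [{"hand":0,"travel":[0,0,-0.3],"rot":[0,0,0]},{"hand":0,"travel":[0,0,-0.9],"rot":[0,0,0]},{"hand":0,"travel":[0.5,0,-0.9],"rot":[0,-0.92,0]},{"hand":0,"travel":[0.5,0,0],"rot":[0,-0.92,0]},{"hand":0,"travel":[0.5,0,0],"rot":[0,-0.91,0]},{"hand":0,"travel":[0,0,0],"rot":[0,0,0]}]}}

```text
t: 12.57
ee_pos: [523.5, 99.7, 173.6]
ee_rot: [[-0.967, 0.098, 0.236], [0.095, 0.995, -0.024], [-0.237, -0.001, -0.971]]
force: [-0.5, -0.1, -0.3]
gripper_width: 0.002
finger_force: 0.0
```

Run:
```python
from go import *
to(world(pan(p[7]+16,p[8],30)),.24)
c=cv2.resize(save('wrist','w4.png')[:,:,::-1],None,fx=1.5,fy=1.5); cv2.imwrite('pics/w4b.png',c)
W=ext('wrist')
for n,q in [('rocker',pan(p[7],p[8],7)),('rear end',pan(p[7]+17,p[8],12.5)),('km',pan(p[3],p[4],8)),('start',pan(p[5],p[6],8)),('kl',pan(p[3],p[4]+36,8))]: print(n,(1.5*proj(world(q),*W)).round(1))
```

```text
[(np.float64(203.0), np.float64(171.1), 118), (np.float64(231.0), np.float64(173.0), 121), (np.float64(258.6), np.float64(174.9), 128), (np.float64(299.2), np.float64(174.6), 310)]
t 12.57 pos [523.5  99.7 173.6] F [-0.5 -0.1 -0.3]
 turn units [ 0.01 -0.    0.05]  shift units now [2.22 4.38 2.4 ]  after turn [2.24 4.37 2.39]
rocker [[559.4 182.9]]
rear end [[560.  218.9]]
km [[382.7 140.7]]
start [[200.8 149. ]]
kl [[458.6 141.3]]
```

View pics/w4b.png

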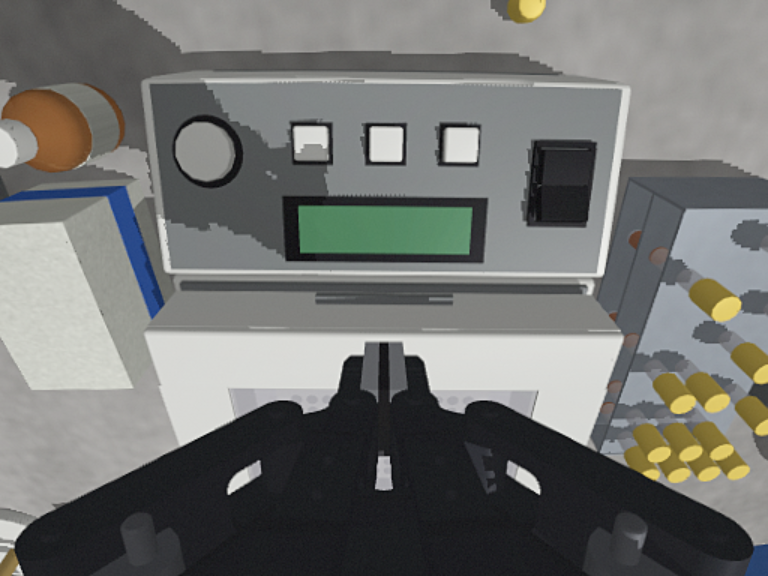

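The picture shows the lid shut flush. Middle key is at (386,144), round key (206,151), and rocker rear end (562,222), all within about 2 mm of my predictions. I'll shift targets 1 mm left and 1 mm up the slope and go to the rocker's rear half.

>>> {"method": "move_arm", "body": {"steps": [{"hand":0,"travel":[0.44,0.88,0],"rot":[0,0,0.05]},{"hand":0,"travel":[0.44,0.88,0],"rot":[0,0,0]},{"hand":0,"travel":[0.44,0.88,0.2],"rot":[0,0,0]},{"hand":0,"travel":[0.44,0.88,0.4],"rot":[0,0,0]},{"hand":0,"travel":[0.43,0.88,0.6],"rot":[0,0,0]},{"hand":0,"travel":[0,0,0.7],"rot":[0,0,0]},{"hand":0,"travel":[0,0,0.5],"rot":[0,0,0]},{"hand":0,"travel":[0,0,0],"rot":[0,0,0]}]}}

```text
t: 13.28
ee_pos: [507.2, 190.0, 116.1]
ee_rot: [[-0.967, 0.103, 0.233], [0.1, 0.995, -0.024], [-0.235, -0.0, -0.972]]
force: [-0.2, 0.4, 0.2]
gripper_width: 0.002
finger_force: 0.0
```

```bash
python3 - <<'E' | grep -v float
from go import *
to(world(pan(p[7]+17,p[8]+1,8)),.24)
W=ext('wrist'); im=save('wrist','w5.png')
cv2.imwrite('pics/w5b.png',cv2.resize(im[60:300,130:450,::-1],None,fx=2,fy=2))
E
```

```text
t 13.28 pos [507.2 190.  116.1] F [-0.2  0.4  0.2]
 turn units [-0.   -0.04 -0.01]  shift units now [0.27 0.01 1.01]  after turn [0.27 0.01 1.01]
```

View pics/w5b.png

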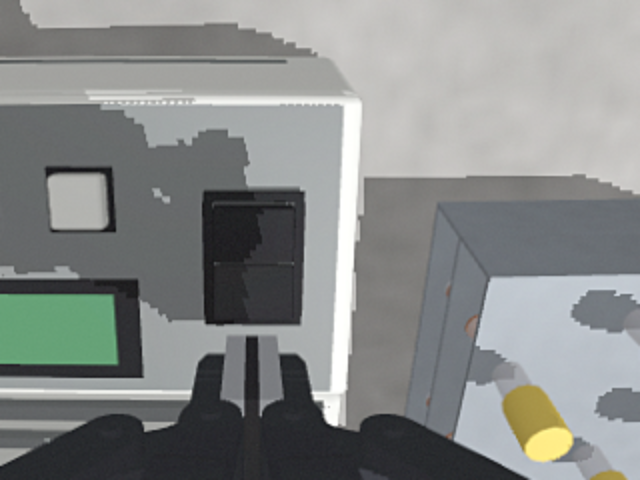

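The tip is centred on the rocker's width (col 253) and slightly behind its rear end (row 325). I'll shift 7 mm to the front and then press down.

>>> {"method": "move_arm", "body": {"steps": [{"hand":0,"travel":[0.37,0,0.1],"rot":[0,0,0]},{"hand":0,"travel":[0,0,0.3],"rot":[0,0,0]},{"hand":0,"travel":[0,0,0.2],"rot":[0,0,0]},{"hand":0,"travel":[0,0,0.1],"rot":[0,0,0]},{"hand":0,"travel":[0,0,0],"rot":[0,0,0]}]}}

```text
t: 13.75
ee_pos: [503.1, 190.2, 102.5]
ee_rot: [[-0.966, 0.103, 0.236], [0.101, 0.995, -0.024], [-0.237, 0.001, -0.971]]
force: [0.3, -0.0, 0.2]
gripper_width: -0.002
finger_force: 0.0
```

>>> {"method": "move_arm", "body": {"steps": [{"hand":0,"travel":[0,0,0.1],"rot":[0,0,0]},{"hand":0,"travel":[0,0,0.1],"rot":[0,0,0]},{"hand":0,"travel":[0,0,0.05],"rot":[0,0,0]}]}}

```text
t: 14.0
ee_pos: [504.8, 190.3, 98.0]
ee_rot: [[-0.966, 0.103, 0.237], [0.1, 0.995, -0.024], [-0.239, 0.001, -0.971]]
force: [1.1, 0.1, 1.3]
gripper_width: -0.0
finger_force: 0.7
```

```bash
python3 - <<'E' | grep -v float
from go import *
to(world(pan(p[7]+17,p[8]+1,8)),.24)
E
```

```text
t 14.0 pos [504.8 190.3  98. ] F [1.1 0.1 1.3]
 turn units [ 0.01  0.01 -0.01]  shift units now [-0.06  0.01  0.16]  after turn [-0.06  0.01  0.16]
```

Contact has begun at h≈11 mm, as expected. I'll press on to the stop.

>>> {"method": "move_arm", "body": {"steps": [{"hand":0,"travel":[0,0,0.06],"rot":[0,0,0]},{"hand":0,"travel":[0,0,0.06],"rot":[0,0,0]},{"hand":0,"travel":[0,0,0.04],"rot":[0,0,0]},{"hand":0,"travel":[0,0,0.03],"rot":[0,0,0]},{"hand":0,"travel":[0,0,0],"rot":[0,0,0]}]}}

```text
t: 14.42
ee_pos: [505.3, 190.4, 95.1]
ee_rot: [[-0.966, 0.103, 0.238], [0.1, 0.995, -0.023], [-0.239, 0.001, -0.971]]
force: [-5.2, -0.9, 11.4]
gripper_width: -0.004
finger_force: 6.0
```

>>> {"method": "move_arm", "body": {"steps": [{"hand":0,"travel":[0,0,0.03],"rot":[0,0,0]},{"hand":0,"travel":[0,0,0],"rot":[0,0,0]}]}}

```text
t: 14.58
ee_pos: [505.3, 190.4, 95.0]
ee_rot: [[-0.966, 0.103, 0.238], [0.1, 0.995, -0.023], [-0.239, 0.001, -0.971]]
force: [-7.6, -1.1, 17.7]
gripper_width: -0.0
finger_force: 9.2
```

Firm stop at h≈8 mm. I'll retract, look, and plan the middle key.

>>> {"method": "move_arm", "body": {"steps": [{"hand":0,"travel":[0,0,-0.5],"rot":[0,0,0]},{"hand":0,"travel":[0,0,-1],"rot":[0,0,0]},{"hand":0,"travel":[0.5,-1,-0.5],"rot":[0,0,0]},{"hand":0,"travel":[0.5,-1,0],"rot":[0,0,0]},{"hand":0,"travel":[0,0,0],"rot":[0,0,0]}]}}

```text
t: 15.0
ee_pos: [470.0, 151.7, 127.7]
ee_rot: [[-0.966, 0.103, 0.235], [0.1, 0.995, -0.024], [-0.237, 0.0, -0.972]]
force: [-0.4, 1.0, -0.1]
gripper_width: -0.002
finger_force: 0.0
```

```bash
python3 - <<'E' | grep -v float
from go import *
to(world(pan(p[3]+1,p[4]+1,22)),.24)
W=ext('wrist'); im=save('wrist','w6.png')
cv2.imwrite('pics/w6b.png',cv2.resize(im[30:300,110:470,::-1],None,fx=2,fy=2))
E
```

```text
t 15.0 pos [470.  151.7 127.7] F [-0.4  1.  -0.1]
 turn units [-0.   -0.01 -0.01]  shift units now [ 0.54 -2.24  1.27]  after turn [ 0.54 -2.24  1.26]
```

View pics/w6b.png

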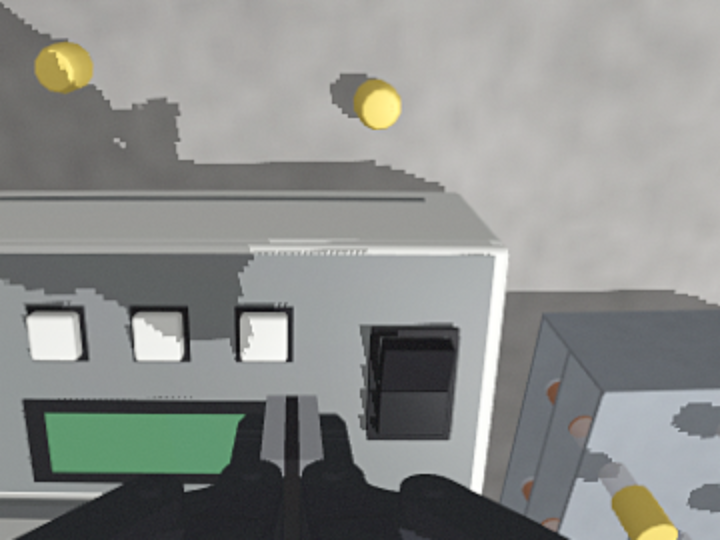

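The rocker has flipped: its rear facet is flat and its front facet is raised. The middle key shows at (158,334) in the crop, which is (189,197) in the full image. I'll check that against the model before pressing.

```bash
python3 - <<'E' | grep -v float
from go import *
W=ext('wrist')
o,d=ray((189,197),*W)
n=S@N; q=world(pan(0,0,8)); X=o+d*((q-o)@n)/(d@n); v=S.T@(X-[p[0],p[1],0])-pan(0,0,8); print('seen u,y',v@U,v[1],'model',p[3:5])
E
```

```text
seen u,y -21.020137962520938 4.0393072083992685 model [-18.93603975   0.78714267]
```

>>> {"method": "move_arm", "body": {"steps": [{"hand":0,"travel":[0.18,-0.75,0],"rot":[0,0,0]},{"hand":0,"travel":[0.18,-0.75,0],"rot":[0,0,0]},{"hand":0,"travel":[0.18,-0.74,0],"rot":[0,0,0]},{"hand":0,"travel":[0,0,0],"rot":[0,0,0]},{"hand":0,"travel":[0,0,0.6],"rot":[0,0,0]},{"hand":0,"travel":[0,0,0.6],"rot":[0,0,0]},{"hand":0,"travel":[0,0,0],"rot":[0,0,0]}]}}

```text
t: 15.63
ee_pos: [462.9, 109.8, 100.2]
ee_rot: [[-0.967, 0.103, 0.234], [0.101, 0.995, -0.023], [-0.236, 0.001, -0.972]]
force: [-0.3, 0.1, -0.3]
gripper_width: -0.002
finger_force: 0.0
```

```bash
python3 - <<'E' | grep -v float
from go import *
to(world(pan(p[3]+1,p[4]+1,8)),.24)
E
```

```text
t 15.63 pos [462.9 109.8 100.2] F [-0.3  0.1 -0.3]
 turn units [ 0.01 -0.03 -0.02]  shift units now [ 0.08 -0.12  0.66]  after turn [ 0.08 -0.12  0.66]
```

The close view puts the key about 2–3 mm off the model, within calibration. I'll aim between the two and press slowly.

>>> {"method": "move_arm", "body": {"steps": [{"hand":0,"travel":[0.16,-0.05,0.2],"rot":[0,0,0]},{"hand":0,"travel":[0,0,0.3],"rot":[0,0,0]},{"hand":0,"travel":[0,0,0.1],"rot":[0,0,0]},{"hand":0,"travel":[0,0,0.1],"rot":[0,0,0]},{"hand":0,"travel":[0,0,0.06],"rot":[0,0,0]},{"hand":0,"travel":[0,0,0.05],"rot":[0,0,0]},{"hand":0,"travel":[0,0,0],"rot":[0,0,0]}]}}

```text
t: 16.22
ee_pos: [463.8, 108.5, 85.4]
ee_rot: [[-0.966, 0.103, 0.237], [0.1, 0.995, -0.023], [-0.238, 0.001, -0.971]]
force: [-0.8, 1.1, 1.5]
gripper_width: 0.002
finger_force: 1.2
```

>>> {"method": "move_arm", "body": {"steps": [{"hand":0,"travel":[0,0,0.04],"rot":[0,0,0]},{"hand":0,"travel":[0,0,0],"rot":[0,0,0]}]}}

```text
t: 16.38
ee_pos: [463.9, 108.4, 84.6]
ee_rot: [[-0.966, 0.103, 0.237], [0.1, 0.995, -0.023], [-0.238, 0.001, -0.971]]
force: [-1.4, 1.5, 1.8]
gripper_width: 0.0
finger_force: 1.5
```

```bash
python3 - <<'E' | grep -v float
from go import *
to(world(pan(p[3]+1,p[4]+1,4)),.24)
E
```

```text
t 16.38 pos [463.9 108.4  84.6] F [-1.4  1.5  1.8]
 turn units [ 0.01  0.   -0.01]  shift units now [-0.05 -0.06  0.09]  after turn [-0.05 -0.06  0.09]
```

>>> {"method": "move_arm", "body": {"steps": [{"hand":0,"travel":[0,0,0.06],"rot":[0,0,0]},{"hand":0,"travel":[0,0,0.04],"rot":[0,0,0]},{"hand":0,"travel":[0,0,0.02],"rot":[0,0,0]},{"hand":0,"travel":[0,0,0],"rot":[0,0,0]}]}}

```text
t: 16.72
ee_pos: [464.4, 108.4, 83.0]
ee_rot: [[-0.966, 0.103, 0.237], [0.1, 0.995, -0.023], [-0.239, 0.001, -0.971]]
force: [-8.7, 1.3, 15.9]
gripper_width: -0.004
finger_force: 9.1
```

>>> {"method": "move_arm", "body": {"steps": [{"hand":0,"travel":[0,0,0.04],"rot":[0,0,0]},{"hand":0,"travel":[0,0,0],"rot":[0,0,0]}]}}

```text
t: 16.88
ee_pos: [464.5, 108.4, 82.7]
ee_rot: [[-0.966, 0.103, 0.238], [0.1, 0.995, -0.023], [-0.239, 0.001, -0.971]]
force: [-13.6, 0.3, 25.2]
gripper_width: -0.002
finger_force: 13.9
```

The middle key has bottomed out at its stop. I'll release it and go over the start key.

>>> {"method": "move_arm", "body": {"steps": [{"hand":0,"travel":[0,0,-0.5],"rot":[0,0,0]},{"hand":0,"travel":[0,0,-0.8],"rot":[0,0,0]},{"hand":0,"travel":[0,0,-0.6],"rot":[0,0,0]},{"hand":0,"travel":[-0.1,-0.85,0],"rot":[0,0,0]},{"hand":0,"travel":[-0.1,-0.85,0],"rot":[0,0,0]},{"hand":0,"travel":[0,-0.85,0],"rot":[0,0,0]},{"hand":0,"travel":[0,-0.85,0],"rot":[0,0,0]},{"hand":0,"travel":[0,-0.85,0],"rot":[0,0,0]},{"hand":0,"travel":[0,0,0],"rot":[0,0,0]},{"hand":0,"travel":[0,0,0],"rot":[0,0,0]}]}}

```text
t: 17.72
ee_pos: [450.9, 23.4, 119.1]
ee_rot: [[-0.966, 0.105, 0.237], [0.102, 0.994, -0.024], [-0.238, 0.001, -0.971]]
force: [-0.3, 0.4, 0.1]
gripper_width: 0.002
finger_force: 0.0
```

```bash
python3 - <<'E' | grep -v float
from go import *
to(world(pan(p[5],p[6]+2,8)),.24)
im=save('wrist','w7.png'); W=ext('wrist')
print('spot',r.spot_in('wrist','start_top')[:2],'model px',proj(world(pan(p[5],p[6],8)),*W).round(1))
cv2.imwrite('pics/w7b.png',cv2.resize(im[30:300,80:440,::-1],None,fx=2,fy=2))
E
```

```text
t 17.72 pos [450.9  23.4 119.1] F [-0.3  0.4  0.1]
 turn units [ 0.    0.   -0.04]  shift units now [ 0.02 -0.07  1.62]  after turn [ 0.02 -0.07  1.62]
spot [{'xy': [246.8, 213.0], 'p': 0.96}, {'xy': [476.8, 319.6], 'p': 0.22}] model px [[248.  221.4]]
```

View pics/w7b.png

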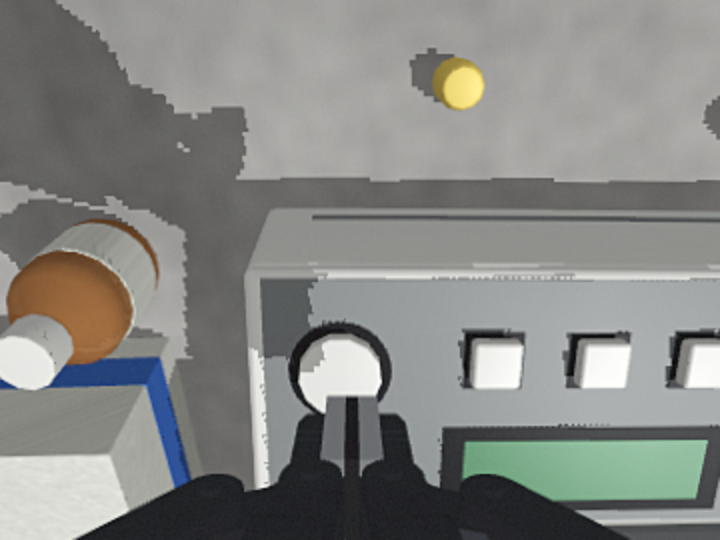

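The middle key has sprung back. The start key is at (341,373) in the crop, with the tip about 3 mm to its left. I'll shift 2.5 mm and press.

>>> {"method": "move_arm", "body": {"steps": [{"hand":0,"travel":[0.05,-0.12,0.4],"rot":[0,0,0]},{"hand":0,"travel":[0,0,0.5],"rot":[0,0,0]},{"hand":0,"travel":[0,0,0.3],"rot":[0,0,0]},{"hand":0,"travel":[0,0,0.2],"rot":[0,0,0]},{"hand":0,"travel":[0,0,0.1],"rot":[0,0,0]},{"hand":0,"travel":[0,0,0.08],"rot":[0,0,0]},{"hand":0,"travel":[0,0,0.06],"rot":[0,0,0]},{"hand":0,"travel":[0,0,0.06],"rot":[0,0,0]},{"hand":0,"travel":[0,0,0],"rot":[0,0,0]}]}}

```text
t: 18.57
ee_pos: [457.5, 21.2, 85.9]
ee_rot: [[-0.966, 0.103, 0.237], [0.1, 0.995, -0.023], [-0.238, 0.001, -0.971]]
force: [-1.5, 1.9, 2.6]
gripper_width: 0.0
finger_force: 1.3
```

>>> {"method": "move_arm", "body": {"steps": [{"hand":0,"travel":[0,0,0.05],"rot":[0,0,0]},{"hand":0,"travel":[0,0,0.03],"rot":[0,0,0]},{"hand":0,"travel":[0,0,0],"rot":[0,0,0]}]}}

```text
t: 18.82
ee_pos: [458.0, 21.1, 84.4]
ee_rot: [[-0.966, 0.103, 0.237], [0.1, 0.995, -0.023], [-0.238, 0.001, -0.971]]
force: [-3.2, 2.3, 2.6]
gripper_width: -0.004
finger_force: 2.0
```

>>> {"method": "move_arm", "body": {"steps": [{"hand":0,"travel":[0,0,0.04],"rot":[0,0,0]},{"hand":0,"travel":[0,0,0.03],"rot":[0,0,0]},{"hand":0,"travel":[0,0,0],"rot":[0,0,0]}]}}

```text
t: 19.07
ee_pos: [458.2, 21.1, 83.8]
ee_rot: [[-0.966, 0.103, 0.237], [0.1, 0.995, -0.023], [-0.238, 0.001, -0.971]]
force: [-10.5, 3.6, 17.0]
gripper_width: -0.002
finger_force: 9.7
```

>>> {"method": "move_arm", "body": {"steps": [{"hand":0,"travel":[0,0,0.03],"rot":[0,0,0]},{"hand":0,"travel":[0,0,0],"rot":[0,0,0]}]}}

```text
t: 19.23
ee_pos: [458.3, 21.1, 83.5]
ee_rot: [[-0.966, 0.103, 0.238], [0.1, 0.995, -0.024], [-0.239, 0.001, -0.971]]
force: [-13.6, 3.3, 23.4]
gripper_width: 0.001
finger_force: 13.2
```

The start key is fully in. I'll release it, move clear and check.

>>> {"method": "move_arm", "body": {"steps": [{"hand":0,"travel":[0,0,-0.5],"rot":[0,0,0]},{"hand":0,"travel":[0,0,-1],"rot":[0,0,0]},{"hand":0,"travel":[0,0,-1],"rot":[0,0,0]},{"hand":0,"travel":[0,0,-1],"rot":[0,0,0]},{"hand":0,"travel":[0,0,-1],"rot":[0,0,0]},{"hand":0,"travel":[0,0,-1],"rot":[0,0,0]},{"hand":0,"travel":[0,0,0],"rot":[0,0,0]},{"hand":0,"travel":[0,0,0],"rot":[0,0,0]}]}}

```text
t: 19.9
ee_pos: [433.1, 23.3, 190.2]
ee_rot: [[-0.965, 0.103, 0.239], [0.1, 0.995, -0.024], [-0.24, 0.0, -0.971]]
force: [0.6, 0.3, -0.2]
gripper_width: -0.006
finger_force: 0.0
```

```bash
python3 - <<'E' | grep -v float
from go import *
to(world(pan(0,0,150)),.24)
im=save('wrist','w8.png')
# lid still shut? predicted lid corners (shut) and rocker patch brightness vs before
e=ext('scene'); save('scene','s8.png')
print('lid edge model px',proj(world(lid(0,0)),*e).round(1),'spot',[(np.round(q['xy'],1).tolist(),round(q['p'],2)) for q in r.spot_in('scene','lid_edge')[:2]])
a=cv2.imread('pics/scene1.png',0).astype(int); b=cv2.imread('pics/s8.png',0).astype(int)
for n,q in [('cap_a',(406.6,192.6,15)),('cap_b',(379.4,69.5,15)),('bottle',(438,-87,80))]:
    c,l=proj(q,*e)[0].astype(int); print(n,np.abs(a-b)[l-6:l+7,c-6:c+7].mean().round(1))
E
```

```text
t 19.9 pos [433.1  23.3 190.2] F [ 0.6  0.3 -0.2]
 turn units [ 0.    0.03 -0.01]  shift units now [-0.76  4.25 -1.82]  after turn [-0.76  4.25 -1.82]
lid edge model px [[265.4 184.8]] spot [([224.2, 191.5], 0.79), ([243.7, 208.9], 0.56)]
cap_a 2.9
cap_b 2.5
bottle 2.8
```

```bash
python3 -c "
from plant import r
print(r.sign_off())"
```

```text
the job is handed in; nothing more can be done
None
```

I pushed the lid shut, switched the rocker on, pressed and released the middle preset key and then the start key, each to its firm stop, and handed the job in at about 20 s with the hand clear.

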